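# Push a resin bone mount out of its mould

## Task

Take the black-handled steel pusher out of its wooden rest block and push the resin bone mount out of the blue mould from behind, down through the round hole in the top of the mould, so that it drops flat onto the felt below. Push until the pusher's collar sits down on top of the blue mould, and leave the pusher standing there. Leave the mount in the orange mould where it is.

Things in the scene. Friction and masses are not known exactly. Their poses are not given: they have to be found in the camera images.
- pusher_grip (a point): Pusher, loose, upright, 0.22 kg: steel rod 20 mm thick, 50 mm long; above it a collar 64 mm wide, 8 mm thick; on top a round black handle 26 mm thick, 50 mm tall. Point: mid-handle on the axis, 27 mm above the collar's top, 35 above its underside, 85 above the rod's foot; z up. Starts with the rod loose in a 30 mm hole of a fixed wooden block 80x80x60 mm, collar on the block; lifts straight out.
- blue_hole (a point): Access hole, 40 mm wide, in the top of the blue mould; point: its centre, level with the mould's flat top, 88 mm above the table; z up. The fixed mould, 100 (x) x 110 (y) x 38 mm, stands on two legs, underside 50 mm above the table, over felt 10 mm above the table. The blue stand, its orange twin and the pusher's block stand in a row, about 0.25 m apart, in any order; a 135 mm bottle may be near.
- blue_mount (a point): Resin mount in the blue mould: amber disc, 50 mm wide, 20 mm thick, 47 g, with bone cast in it. Point: its centre; z along its axis. It sits in a pocket that opens downward under the hole, its upper face 13 mm below the mould's top. Four sprung balls hold it: a steady downward push of about 8 to 12 N forces it past them within 30 mm, and it drops onto the felt.
- orange_mount (a point): The same kind of mount in the orange mould, to be left alone. Point: its centre, on the axis of the orange mould's hole, 23 mm below that mould's top.
There are look-alikes about, which are no part of the job. Leave any purple or red look-alike of the part that bears blue_mount alone.

How it is judged:
On the way, in this order (a step that is already met when the one before it is completed fails the run):
1. the pusher's rod is inside the blue mould's access hole while the mount is still stuck in the mould (horizontal distance between pusher_grip and blue_hole below 0.02 m and z of pusher_grip in the frame of blue_hole below 0.081 m and angle between pusher_grip's own z axis and vertical below 0.26 rad and z of blue_mount in the frame of blue_hole above -0.043 m), for 0.04 s.
2. the mount has dropped out of the blue mould (z of blue_mount in the frame of blue_hole below -0.06 m), for 0.1 s.
At the end, for the whole second after the job is handed in: The blue mount lies flat (within 11 degrees) on the felt, within 35 mm of the hole's axis; the pusher, let go, stands in the blue hole, collar within 8 mm of the mould's top, within 20 mm of its centre and 10 degrees of upright; the orange mount is still up in its mould (z of blue_mount in the frame of blue_hole below -0.06 m and horizontal distance between blue_mount and blue_hole below 0.035 m and angle between blue_mount's own z axis and vertical below 0.2 rad and z of pusher_grip in the frame of blue_hole between 0.03 and 0.043 m and horizontal distance between pusher_grip and blue_hole below 0.02 m and angle between pusher_grip's own z axis and vertical below 0.18 rad and height (world z) of orange_mount above 0.055 m); the robot touches nothing.
It fails at once if the mount in the orange mould is pushed or moved by more than 10 mm (distance of orange_mount from where it was at the start of the episode above 0.01 m).
It also fails if it takes over 38 s, if anything falls off the work surface, if the arm or the gripper's body presses on something with over 40 N, if the wrist force passes 120 N, or if a joint passes its speed limit or range.

## Robot

A 6-joint arm with a two-finger parallel gripper is mounted at the origin on the work surface. World frame = base frame: x ahead of the robot, y to its left, z up, the work surface at z = 0. Lengths are in m, angles in rad, forces in N, time in s.
With the tool pointing down it reaches from about 0.375 to 0.975 m from the base axis. Payload 3.8 kg.
Tool frame: the origin (TCP) lies midway between the tips of the shut fingers; the grasp point (between the pads) lies 19 mm behind it; z points along the fingers, y is the line along which they close (so a half turn about z gives the same grasp; the last joint's range is limited). The gripper opens to 85 mm and grips with 20 to 120 N. Pads are 22 mm wide; open, the fingers measure 114 mm over their backs; the gripper's body (76 mm by 85 mm) begins 54 mm behind the grasp point. The pads swing forward as they close: fully open they stand 13 mm farther back than shut.
Start: joints at [1.19, 0.264, 1.604, -0, 1.274, -0.037], TCP at [0.228, 0.635, 0.231] pointing down, gripper open.
Joint ranges: [-2.63, 2.63], [-0.94, 2.18], [0.31, 2.57], [-1.31, 4.45], [0, 2.66], [-2.55, 2.55]. Speed limits (rad/s): [2.57, 2.57, 3.14, 3.14, 3.14, 3.14].

## Interface

Orientations are given as a rotation vector (axis times angle).
In Python, from workcell import bot, imaging gives the robot as it stands.
- The arm moves only by the tool step_arm, never from a script. Its argument "series" is a list of rows, each an object of numbers: "grip": the closure, from -1 (fully open) to 1 (shut); "x", "y", "z": the shift along the tool's x, y, z normalised to -1 to 1, where 1 is 500 mm; "ax", "ay", "az": the turn, a rotation vector about the tool's x, y, z normalised to -1 to 1, where 1 is 30 degrees. A call has 1 to 12 rows; each row is the pose to reach, as a shift and turn from the pose commanded when the call began, along the tool's axes at that moment; what a row does not reach only later rows make up. A row lasts 1/10 s, in which the tool goes at most 50 mm and 8.59 degrees, less where a joint would pass 70% of its speed; a pose out of reach is approached as far as the arm can. A call with a number of a shift or a turn outside -1 to 1 is refused whole. A call with a gripper value outside its range is refused whole. The fingers move at their own pace and stop on an object; "force" is the grip in N (left out, the last holds). Time passes only in rows, so rows that repeat a pose let the fingers close. It gives the time, the measured TCP pose, the force, the opening and the grip force at its end, in the units of the state.
- bot.read_state(): the state, without advancing time (a new reading comes with each control period).
- imaging.read_camera(name): name is "side" or "top" or "wrist"; returns a dict with "img" (480x640x3 uint8, red, green, blue), "fx", "fy", "cx", "cy" (pixels), "R" (3x3) and "t" (3): a world point X has camera coordinates R X + t. Camera axes: x right, y down, z forward; pixel columns grow to the right and rows downward; lengths in m; the calibration is good to about 2 mm. A picture is of the moment at which its call begins. There is no depth.
- bot.finish_job(): hands the job in; it is judged then, once.
The state is a dict: "time": time; "q": joint angles; "joint_vel": joint speeds; "joint_torque": joint torques, N m; "tool_pos": TCP position; "tcp_rot": TCP orientation; "wrist_force": force on the tool from outside, world axes, zero at the start; "torque": the same for the moment, N m; "width": opening from 0.0 (shut) to 1.0 (fully open); "grip_force": force on a finger pad.
Only numpy, scipy, OpenCV 4.12 (cv2) and the standard library are available. Lean on these libraries where they do the work, as an engineer would, in place of code of your own. Each camera call takes 0.05 s, during which the arm holds its last target. There are 200 camera calls.

## Working session

There is one attempt and no reset: what is moved stays moved. The work goes in short steps, Python scripts to look and compute and a tool call to move; the robot and the scene stay as the last step left them, time stands still between calls to the robot, and variables do not carry over. Pictures are saved under pics/ and viewed, at most 10 in all, crops included, and the job is handed in when it is done.

Besides the shell and the picture viewer there is one more tool, called after "Request:" by a JSON object that holds its "fn" and its "kwargs". step_arm: Moves the arm, as the interface text tells. Scaled input: -1 to 1 covers 500 mm each way for a shift and 30 degrees each way for a turn. Its arguments: {"type":"object","properties":{"series":{"type":"array","items":{"type":"object","properties":{"grip":{"type":"number"},"x":{"type":"number","minimum":-1,"maximum":1},"y":{"type":"number","minimum":-1,"maximum":1},"z":{"type":"number","minimum":-1,"maximum":1},"ax":{"type":"number","minimum":-1,"maximum":1},"ay":{"type":"number","minimum":-1,"maximum":1},"az":{"type":"number","minimum":-1,"maximum":1}}}},"force":{"type":"number"}},"required":["series"]}

```bash
mkdir -p pics; cat > h.py <<'E'
import numpy as np, cv2
from workcell import bot, imaging
def grab(n):
    c=imaging.read_camera(n); c['bgr']=cv2.cvtColor(np.array(c['img']),cv2.COLOR_RGB2BGR); return c
def ray(c,u,v):
    R=np.array(c['R']);t=np.array(c['t']); o=-R.T@t
    d=R.T@np.array([(u-c['cx'])/c['fx'],(v-c['cy'])/c['fy'],1]); return o,d
def plane(c,u,v,z):
    o,d=ray(c,u,v); return o+d*(z-o[2])/d[2]
def proj(c,X):
    p=np.array(c['R'])@np.array(X)+np.array(c['t']); return p[0]/p[2]*c['fx']+c['cx'],p[1]/p[2]*c['fy']+c['cy']
E
python3 - <<'E'
from h import *
for n in ('top','side'):
    c=grab(n); cv2.imwrite(f'pics/{n}0.png',c['bgr']); print(n,-np.array(c['R']).T@c['t'],c['fx'])
print(bot.read_state())
E
```

```text
top [0.30145257 0.00309785 1.01861812] 554.5611344541248
side [0.32238708 0.74648509 0.55802815] 576.8174482665225
{'time': 0.1, 'q': array([ 1.19007162e+00,  2.64695696e-01,  1.60525979e+00, -1.32822179e-05,
        1.27369818e+00, -3.69304274e-02]), 'joint_vel': array([-0.00056014, -0.00034569, -0.00423406,  0.00220658, -0.00058173,
       -0.00100332]), 'joint_torque': array([ 3.34807837e-04, -5.16704893e+01, -3.68588018e+01,  1.55521953e-06,
        6.29248112e-03,  1.43148947e-05]), 'tool_pos': array([0.22729267, 0.63486895, 0.2300624 ]), 'tcp_rot': array([-0.53729791, -3.09488269,  0.00317081]), 'wrist_force': array([-0.65769767,  0.29530668, -0.25862756]), 'torque': array([-0.00126631,  0.00592902, -0.03611148]), 'grip_force': 0.0, 'width': 1.0036284913639608}
```

View pics/top0.png

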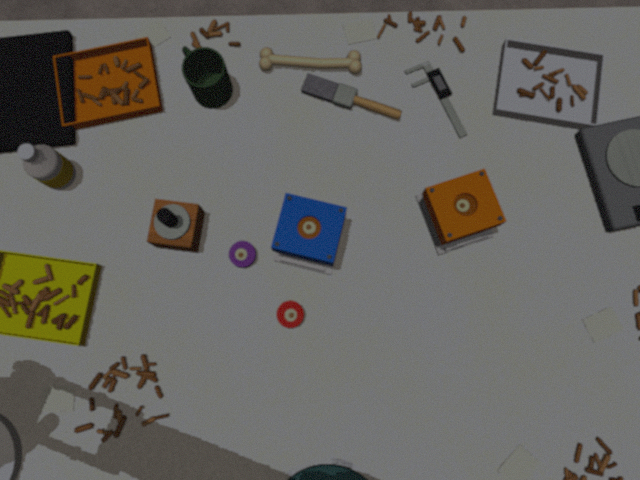

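View pics/side0.png

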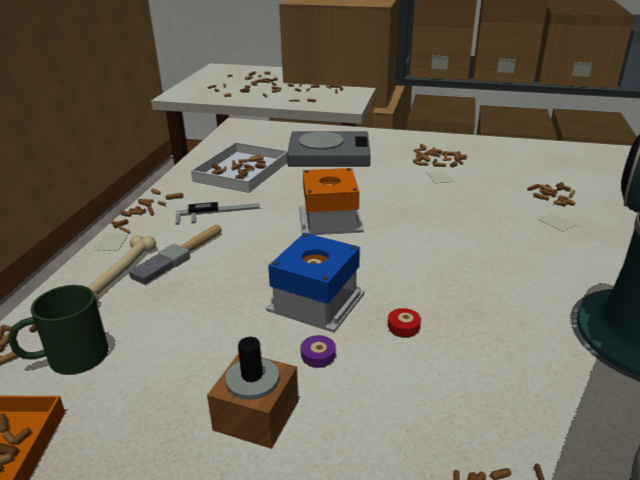

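Top view (cx, cy): the pusher is at (168,217), the blue mould's hole at (309,228) and the orange mould's hole at (463,205). Things that could be mistaken for the target: the orange mould (463,205), purple disc (242,254) and red disc (291,314) for the blue mount, and the bottle (48,165) for the pusher. By the description I choose the black handle on the wood block and the blue mould. The side view agrees: handle at (250,360), blue hole at (315,257).

```bash
python3 - <<'E'
from h import *
def blob(m,near):
    n,l,s,c=cv2.connectedComponentsWithStats(m.astype(np.uint8))
    k=min((i for i in range(1,n) if s[i,4]>60),key=lambda i:np.hypot(*(c[i]-near))); return l==k,c[k],s[k]
def bot_top(c,near_b,near_w,near_h,tag):
    hsv=cv2.cvtColor(c['bgr'],cv2.COLOR_BGR2HSV); H,S,V=[hsv[...,i].astype(int) for i in range(3)]
    mb,cb,sb=blob((H>100)&(H<130)&(S>120)&(V>60),near_b)
    cnt=max(cv2.findContours(mb.astype(np.uint8),cv2.RETR_EXTERNAL,cv2.CHAIN_APPROX_NONE)[0],key=len)
    hole=cv2.findContours(mb.astype(np.uint8),cv2.RETR_CCOMP,cv2.CHAIN_APPROX_NONE)[0]
    hole=[h for h in hole if len(h)>15 and cv2.contourArea(h)<0.5*cv2.contourArea(cnt)]
    for h in hole:
        P=np.array([plane(c,*p[0],0.088)[:2] for p in h]);(e,r)=cv2.minEnclosingCircle((P*1000).astype(np.float32)); print(tag,'hole',e,r, P.mean(0))
    mh,ch,sh=blob(V<38,near_h); print('black',ch,sh)
    mg,cg,sg=blob((S<60)&(V>60)&(V<150)&(abs(np.indices(V.shape)[1]-near_w[0])<32)&(abs(np.indices(V.shape)[0]-near_w[1])<24),near_w); print('collar',cg,sg)
    mc=(mg|mh).astype(np.uint8); k=cv2.convexHull(np.argwhere(mg)[:,::-1].astype(np.int32))
    P=np.array([plane(c,*p[0],0.068)[:2] for p in k]); print('collar hull',cv2.minEnclosingCircle((P*1000).astype(np.float32)))
    print('handle mid-plane',plane(c,*ch,0.093))
    P=np.array([plane(c,*p[0],0.088)[:2] for p in cnt]); print('rect',cv2.minAreaRect((P*1000).astype(np.float32)))
t=grab('top'); bot_top(t,(309,228),(172,222),(167,215),'top')
s=grab('side'); bot_top(s,(315,270),(252,380),(250,358),'side')
a=cv2.resize(t['bgr'][180:270,140:360],None,fx=3.6,fy=3.6,interpolation=cv2.INTER_CUBIC)
b=cv2.resize(s['bgr'][230:400,200:380],None,fx=1.4,fy=1.4)
o=np.zeros((a.shape[0]+b.shape[0],a.shape[1],3),np.uint8); o[:a.shape[0]]=a; o[a.shape[0]:,:b.shape[1]]=b
cv2.imwrite('pics/crop.png',o)
E
```

```text
top hole (505.5333251953125, 24.187700271606445) 22.723365783691406 [0.50529903 0.02438324]
black [167.24  217.588] [157 209  21  18 250]
collar [173.16767372 223.03927492] [154 204  36  36 662]
collar hull ((523.9807739257812, 267.11529541015625), 32.009647369384766)
handle mid-plane [0.52488365 0.26804165 0.093     ]
rect ((504.78863525390625, 23.996906280517578), (109.42695617675781, 100.48780059814453), 75.47954559326172)
side hole (459.62420654296875, 101.13612365722656) 13.252843856811523 [0.45909381 0.10115021]
side hole (452.881591796875, 84.85346984863281) 8.719189643859863 [0.45143059 0.08488676]
side hole (462.2669677734375, 95.17840576171875) 22.035125732421875 [0.46420321 0.09464984]
side hole (504.306884765625, 35.390899658203125) 20.481029510498047 [0.50347958 0.03608041]
black [249.96980256 359.11149826] [239 337  24  45 861]
collar [251.75180144 380.95116093] [ 226  358   53   42 1249]
collar hull ((522.4716796875, 274.54632568359375), 34.578407287597656)
handle mid-plane [0.52460238 0.27113674 0.093     ]
rect ((499.88873291015625, 52.276573181152344), (154.11428833007812, 121.59052276611328), 75.54946899414062)
```

View pics/crop.png

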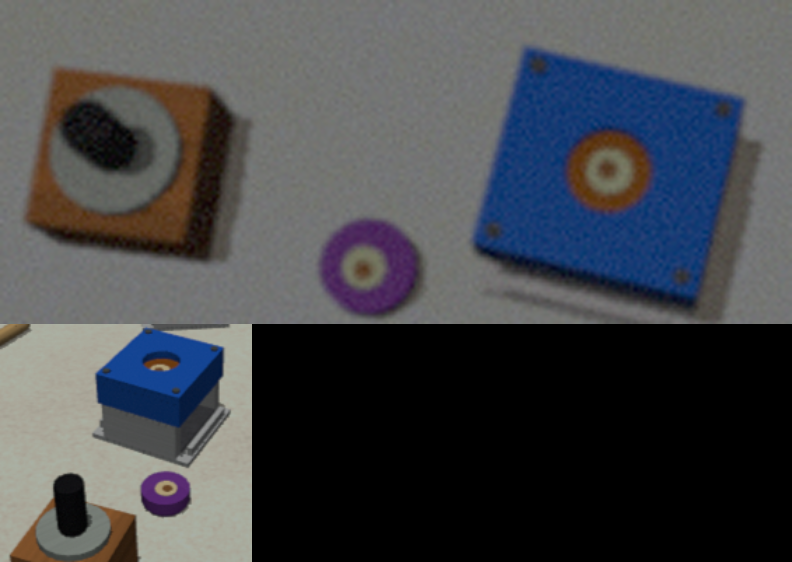

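The crop confirms both. The pusher, at about (0.524, 0.267), has its black handle and grey collar on the wooden block. The blue mould's hole is at about (0.505, 0.024) with the mount inside; the purple disc lies between them on the table.

```bash
cat >> h.py <<'E'
from scipy.spatial.transform import Rotation as Ro
def shift(dst):
    s=bot.read_state(); R=Ro.from_rotvec(s['tcp_rot'])
    tilt=Ro.align_vectors([[0,0,-1]],[R.apply([0,0,1])])[0].as_rotvec()
    print('t',s['time'],'pos',s['tool_pos'].round(4),'F',s['wrist_force'].round(1),'w',round(s['width'],3),'g',s['grip_force'])
    print('toolaxes',R.as_matrix().round(3).tolist(),'tilt deg',np.degrees(R.inv().apply(tilt)).round(2))
    for d in dst: print(d,'->',(R.inv().apply(np.array(d)-s['tool_pos'])/0.5).round(4))
E
python3 -c "
from h import *
shift([[.524,.2675,.2],[.524,.2675,.076]])"
```

```text
t 0.2 pos [0.2274 0.6351 0.2304] F [-0.1 -0.9  0.6] w 0.998 g 0.0
toolaxes [[-0.941, 0.337, -0.001], [0.337, 0.941, -0.001], [0.0, -0.001, -1.0]] tilt deg [-0.08 -0.   -0.  ]
[0.524, 0.2675, 0.2] -> [-0.8064 -0.492   0.0616]
[0.524, 0.2675, 0.076] -> [-0.8064 -0.4917  0.3096]
```

Request:
{"fn": "step_arm", "kwargs": {"series": [{"x":-0.806,"y":-0.492,"z":0.06,"grip":-1},{"x":-0.806,"y":-0.492,"z":0.06,"grip":-1},{"x":-0.806,"y":-0.492,"z":0.06,"grip":-1},{"x":-0.806,"y":-0.492,"z":0.06,"grip":-1},{"x":-0.806,"y":-0.492,"z":0.06,"grip":-1},{"x":-0.806,"y":-0.492,"z":0.06,"grip":-1},{"x":-0.806,"y":-0.492,"z":0.06,"grip":-1},{"x":-0.806,"y":-0.492,"z":0.06,"grip":-1},{"x":-0.806,"y":-0.492,"z":0.06,"grip":-1},{"x":-0.806,"y":-0.492,"z":0.06,"grip":-1},{"x":-0.806,"y":-0.492,"z":0.06,"grip":-1},{"x":-0.806,"y":-0.492,"z":0.06,"grip":-1}]}}

```text
validation failed for argument at $.se...
```

```bash
python3 -c "
from h import *
c=grab('wrist'); b=c['bgr'].copy()
cv2.circle(b,tuple(int(v) for v in proj(c,[.524,.2675,.118])),4,(0,0,255),-1)
cv2.imwrite('pics/w1.png',b)
g=c['bgr'].max(2)
n,l,s,k=cv2.connectedComponentsWithStats((g<38).astype(np.uint8))
for i in range(1,n):
  if s[i,4]>400: print(s[i],k[i])
shift([[.524,.2675,.2],[.524,.2675,.076]])"
```

```text
[ 267    0   30   43 1016] [281.65748031  20.79822835]
[ 612    0   28   57 1316] [626.0493921   26.29483283]
[    0    98   117   270 18397] [ 44.37571343 202.80947981]
[    0   137   640   343 77880] [273.07277863 377.44842065]
t 0.25 pos [0.2274 0.6352 0.2306] F [ 0.8  0.  -0.2] w 0.999 g 0.0
toolaxes [[-0.941, 0.337, -0.0], [0.337, 0.941, -0.001], [0.0, -0.001, -1.0]] tilt deg [-0.06 -0.   -0.  ]
[0.524, 0.2675, 0.2] -> [-0.8063 -0.4923  0.0618]
[0.524, 0.2675, 0.076] -> [-0.8063 -0.492   0.3098]
```

View pics/w1.png

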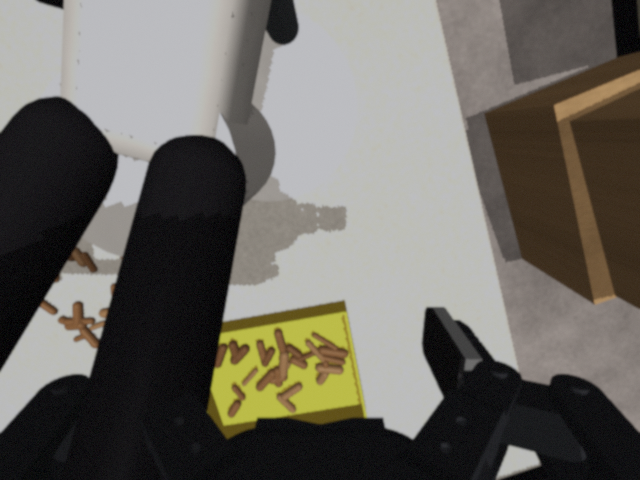

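The move was refused, so the arm hasn't moved. The wrist picture shows only the start position: the fingers and the yellow tray at (290,370). I'll retry with every field given.

Request:
{"fn": "step_arm", "kwargs": {"series": [{"x":-0.806,"y":-0.492,"z":0.06,"ax":0,"ay":0,"az":0,"grip":-1}]}}

```text
time: 0.35
tool_pos: [0.2563, 0.6, 0.2282]
tcp_rot: [-0.529, -3.095, -0.005]
wrist_force: [1.3, 0.5, -0.1]
width: 1.002
grip_force: 0.0
```

Request:
{"fn": "step_arm", "kwargs": {"series": [{"x":-0.72,"y":-0.44,"z":0.054,"ax":0,"ay":0,"az":0,"grip":-1},{"x":-0.72,"y":-0.44,"z":0.054,"ax":0,"ay":0,"az":0,"grip":-1},{"x":-0.72,"y":-0.44,"z":0.054,"ax":0,"ay":0,"az":0,"grip":-1},{"x":-0.72,"y":-0.44,"z":0.054,"ax":0,"ay":0,"az":0,"grip":-1},{"x":-0.72,"y":-0.44,"z":0.054,"ax":0,"ay":0,"az":0,"grip":-1},{"x":-0.72,"y":-0.44,"z":0.054,"ax":0,"ay":0,"az":0,"grip":-1},{"x":-0.72,"y":-0.44,"z":0.054,"ax":0,"ay":0,"az":0,"grip":-1},{"x":-0.72,"y":-0.44,"z":0.054,"ax":0,"ay":0,"az":0,"grip":-1},{"x":-0.72,"y":-0.44,"z":0.054,"ax":0,"ay":0,"az":0,"grip":-1},{"x":-0.72,"y":-0.44,"z":0.054,"ax":0,"ay":0,"az":0,"grip":-1},{"x":-0.72,"y":-0.44,"z":0.054,"ax":0,"ay":0,"az":0,"grip":-1},{"x":-0.72,"y":-0.44,"z":0.054,"ax":0,"ay":0,"az":0,"grip":-1}]}}

```text
time: 1.55
tool_pos: [0.523, 0.2691, 0.2011]
tcp_rot: [-0.536, -3.095, -0.001]
wrist_force: [-0.4, -0.6, 0.4]
width: 0.996
grip_force: 0.0
```

```bash
python3 -c "
from h import *
c=grab('wrist'); b=c['bgr'].copy()
cv2.circle(b,tuple(int(v) for v in proj(c,[.524,.2675,.118])),4,(0,0,255),-1)
cv2.circle(b,tuple(int(v) for v in proj(c,[.505,.024,.088])),4,(0,255,255),-1)
cv2.imwrite('pics/w2.png',b)
shift([[.524,.2675,.2],[.524,.2675,.076]])"
```

```text
t 1.6 pos [0.5229 0.2693 0.2012] F [-0.2  0.3  0. ] w 0.997 g 0.0
toolaxes [[-0.942, 0.336, -0.0], [0.336, 0.942, 0.0], [0.0, 0.0, -1.0]] tilt deg [ 0.02 -0.02  0.  ]
[0.524, 0.2675, 0.2] -> [-0.0033 -0.0027  0.0024]
[0.524, 0.2675, 0.076] -> [-0.0034 -0.0027  0.2504]
```

View pics/w2.png

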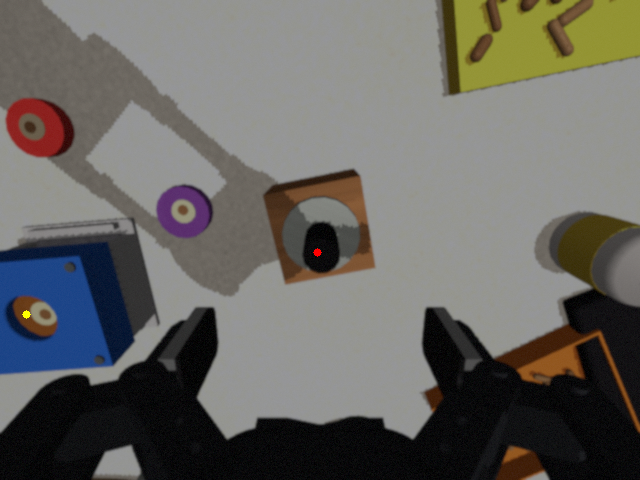

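The projected handle-top dot (317,252) sits on the handle top at about (320,256), so the pusher is centred between the fingers. The bottle at (600,260) is clear. Next I descend and close.

Request:
{"fn": "step_arm", "kwargs": {"series": [{"x":-0.003,"y":-0.003,"z":0.06,"ax":0,"ay":0,"az":0,"grip":-1},{"x":-0.003,"y":-0.003,"z":0.12,"ax":0,"ay":0,"az":0,"grip":-1},{"x":-0.003,"y":-0.003,"z":0.18,"ax":0,"ay":0,"az":0,"grip":-1},{"x":-0.003,"y":-0.003,"z":0.22,"ax":0,"ay":0,"az":0,"grip":-1},{"x":-0.003,"y":-0.003,"z":0.246,"ax":0,"ay":0,"az":0,"grip":-1},{"x":-0.003,"y":-0.003,"z":0.246,"ax":0,"ay":0,"az":0,"grip":1},{"x":-0.003,"y":-0.003,"z":0.246,"ax":0,"ay":0,"az":0,"grip":1},{"x":-0.003,"y":-0.003,"z":0.246,"ax":0,"ay":0,"az":0,"grip":1},{"x":-0.003,"y":-0.003,"z":0.246,"ax":0,"ay":0,"az":0,"grip":1},{"x":-0.003,"y":-0.003,"z":0.246,"ax":0,"ay":0,"az":0,"grip":1},{"x":-0.003,"y":-0.003,"z":0.246,"ax":0,"ay":0,"az":0,"grip":1},{"x":-0.003,"y":-0.003,"z":0.246,"ax":0,"ay":0,"az":0,"grip":1}], "force": 80}}

```text
time: 2.8
tool_pos: [0.526, 0.267, 0.0801]
tcp_rot: [0.537, 3.093, 0.003]
wrist_force: [0.0, -0.3, 6.4]
width: 0.285
grip_force: 78.6
```

Gripped. Lift 120 mm.

Request:
{"fn": "step_arm", "kwargs": {"series": [{"x":0,"y":0,"z":-0.04,"ax":0,"ay":0,"az":0,"grip":1},{"x":0,"y":0,"z":-0.1,"ax":0,"ay":0,"az":0,"grip":1},{"x":0,"y":0,"z":-0.16,"ax":0,"ay":0,"az":0,"grip":1},{"x":0,"y":0,"z":-0.24,"ax":0,"ay":0,"az":0,"grip":1},{"x":0,"y":0,"z":-0.24,"ax":0,"ay":0,"az":0,"grip":1},{"x":0,"y":0,"z":-0.24,"ax":0,"ay":0,"az":0,"grip":1}]}}

```text
time: 3.4
tool_pos: [0.5251, 0.2664, 0.1992]
tcp_rot: [0.537, 3.093, 0.002]
wrist_force: [0.3, 0.4, -2.3]
width: 0.284
grip_force: 79.2
```

```bash
python3 -c "
from h import *
c=grab('side'); cv2.imwrite('pics/s2.png',c['bgr'][100:420,100:500])
shift([[.505,.024,.2]])"
```

```text
t 3.45 pos [0.5239 0.2659 0.1974] F [ 0.3 -0.5 -2.3] w 0.286 g 79.1704773902893
toolaxes [[-0.941, 0.337, -0.001], [0.337, 0.941, -0.001], [0.001, -0.001, -1.0]] tilt deg [-0.05 -0.05  0.  ]
[0.505, 0.024, 0.2] -> [-0.1275 -0.4682 -0.005 ]
```

View pics/s2.png

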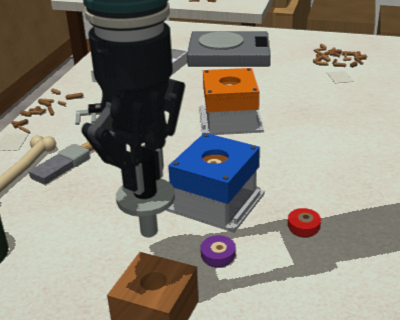

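The pusher hangs upright in the gripper, rod foot at (150,232) in the crop, clear of the block. Next I move over the blue hole.

Request:
{"fn": "step_arm", "kwargs": {"series": [{"x":-0.02,"y":-0.07,"z":0,"ax":0,"ay":0,"az":0,"grip":1},{"x":-0.04,"y":-0.15,"z":0,"ax":0,"ay":0,"az":0,"grip":1},{"x":-0.062,"y":-0.23,"z":0,"ax":0,"ay":0,"az":0,"grip":1},{"x":-0.085,"y":-0.31,"z":0,"ax":0,"ay":0,"az":0,"grip":1},{"x":-0.107,"y":-0.39,"z":0,"ax":0,"ay":0,"az":0,"grip":1},{"x":-0.12,"y":-0.44,"z":0,"ax":0,"ay":0,"az":0,"grip":1},{"x":-0.1275,"y":-0.468,"z":0,"ax":0,"ay":0,"az":0,"grip":1},{"x":-0.1275,"y":-0.468,"z":0,"ax":0,"ay":0,"az":0,"grip":1},{"x":-0.1275,"y":-0.468,"z":0,"ax":0,"ay":0,"az":0,"grip":1},{"x":-0.1275,"y":-0.468,"z":0,"ax":0,"ay":0,"az":0,"grip":1}]}}

```text
time: 4.45
tool_pos: [0.5055, 0.0255, 0.1975]
tcp_rot: [-0.536, -3.095, -0.001]
wrist_force: [0.1, -0.4, -2.1]
width: 0.284
grip_force: 79.3
```

```bash
python3 -c "
from h import *
c=grab('side'); b=c['bgr'].copy()
s=bot.read_state()['tool_pos']; f=s+[0,0,.0149-.085]
print('foot',f)
cv2.circle(b,tuple(int(v) for v in proj(c,f)),2,(0,0,255),-1)
h=[proj(c,[.505+.02*np.cos(a),.024+.02*np.sin(a),.088]) for a in np.linspace(0,6.28,24)]
cv2.polylines(b,[np.array(h).astype(np.int32)],True,(0,255,255),1)
cv2.imwrite('pics/s3.png',cv2.resize(b[150:340,230:410],None,fx=3,fy=3,interpolation=cv2.INTER_CUBIC))
shift([[.505,.024,.2]])"
```

```text
foot [0.50563831 0.02559646 0.12763342]
t 4.5 pos [0.5056 0.0256 0.1977] F [ 0.5 -0.1 -2.9] w 0.291 g 79.26190853118896
toolaxes [[-0.942, 0.336, -0.001], [0.336, 0.942, 0.0], [0.001, 0.0, -1.0]] tilt deg [ 0.01 -0.04 -0.  ]
[0.505, 0.024, 0.2] -> [ 0.0001 -0.0034 -0.0045]
```

View pics/s3.png

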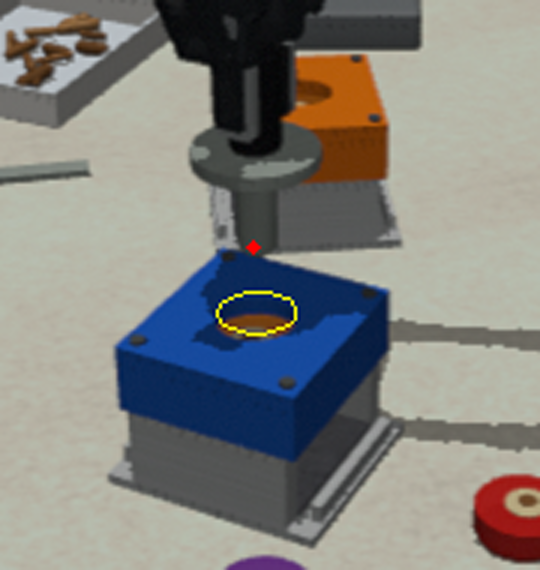

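The projected rod foot (red, 253,247) matches the rod, and the projected hole outline (yellow, 257,313) matches the blue hole rim. Lower into the hole first, just above the mount.

Request:
{"fn": "step_arm", "kwargs": {"series": [{"x":0,"y":-0.003,"z":0.03,"ax":0,"ay":0,"az":0,"grip":1},{"x":0,"y":-0.003,"z":0.06,"ax":0,"ay":0,"az":0,"grip":1},{"x":0,"y":-0.003,"z":0.08,"ax":0,"ay":0,"az":0,"grip":1},{"x":0,"y":-0.003,"z":0.098,"ax":0,"ay":0,"az":0,"grip":1},{"x":0,"y":-0.003,"z":0.098,"ax":0,"ay":0,"az":0,"grip":1},{"x":0,"y":-0.003,"z":0.098,"ax":0,"ay":0,"az":0,"grip":1}]}}

```text
time: 5.1
tool_pos: [0.505, 0.0231, 0.1487]
tcp_rot: [-0.537, -3.095, 0.0]
wrist_force: [0.4, 0.1, -1.9]
width: 0.285
grip_force: 79.3
```

Request:
{"fn": "step_arm", "kwargs": {"series": [{"x":0,"y":0,"z":0.007,"ax":0,"ay":0,"az":0,"grip":1},{"x":0,"y":0,"z":0.014,"ax":0,"ay":0,"az":0,"grip":1},{"x":0,"y":0,"z":0.021,"ax":0,"ay":0,"az":0,"grip":1},{"x":0,"y":0,"z":0.028,"ax":0,"ay":0,"az":0,"grip":1},{"x":0,"y":0,"z":0.035,"ax":0,"ay":0,"az":0,"grip":1},{"x":0,"y":0,"z":0.042,"ax":0,"ay":0,"az":0,"grip":1},{"x":0,"y":0,"z":0.049,"ax":0,"ay":0,"az":0,"grip":1},{"x":0,"y":0,"z":0.056,"ax":0,"ay":0,"az":0,"grip":1},{"x":0,"y":0,"z":0.063,"ax":0,"ay":0,"az":0,"grip":1},{"x":0,"y":0,"z":0.07,"ax":0,"ay":0,"az":0,"grip":1},{"x":0,"y":0,"z":0.07,"ax":0,"ay":0,"az":0,"grip":1}]}}

```text
time: 6.2
tool_pos: [0.5043, 0.0231, 0.113]
tcp_rot: [-0.537, -3.093, 0.001]
wrist_force: [-0.7, 0.3, -2.2]
width: 0.286
grip_force: 79.9
```

```bash
python3 -c "
from h import *
c=grab('side')
cv2.imwrite('pics/s4.png',cv2.resize(c['bgr'][150:340,230:410],None,fx=3,fy=3,interpolation=cv2.INTER_CUBIC))
shift([[.505,.024,.108]])"
```

```text
t 6.25 pos [0.5046 0.0231 0.1134] F [ 0.2  0.3 -1.6] w 0.282 g 79.87701416015625
toolaxes [[-0.941, 0.337, -0.001], [0.337, 0.941, 0.0], [0.001, -0.0, -1.0]] tilt deg [-0.03 -0.07 -0.  ]
[0.505, 0.024, 0.108] -> [-0.0001  0.002   0.0108]
```

View pics/s4.png

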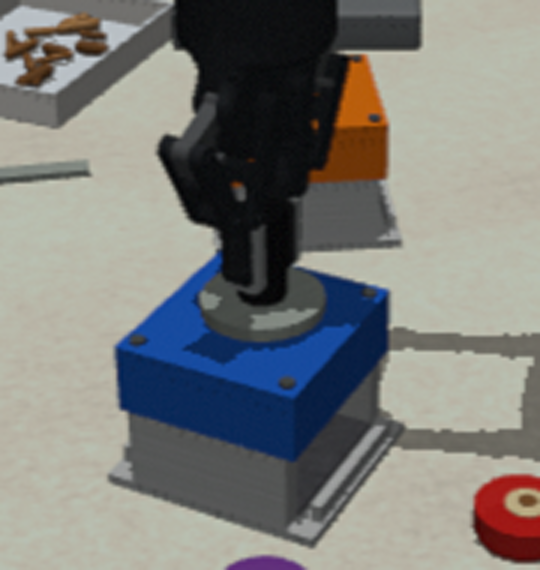

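The collar, at (262,310) in the crop, is about 5 mm above the mould. The force has fallen back to the pusher's weight, so the mount has passed the balls. Next I seat the collar gently.

Request:
{"fn": "step_arm", "kwargs": {"series": [{"x":0,"y":0.001,"z":0.004,"ax":0,"ay":0,"az":0,"grip":1},{"x":0,"y":0.001,"z":0.008,"ax":0,"ay":0,"az":0,"grip":1},{"x":0,"y":0.001,"z":0.009,"ax":0,"ay":0,"az":0,"grip":1},{"x":0,"y":0.001,"z":0.009,"ax":0,"ay":0,"az":0,"grip":1}]}}

```text
time: 6.65
tool_pos: [0.5053, 0.0236, 0.1095]
tcp_rot: [-0.537, -3.095, 0.0]
wrist_force: [-0.4, 0.1, -1.9]
width: 0.284
grip_force: 79.9
```

Request:
{"fn": "step_arm", "kwargs": {"series": [{"x":0,"y":0,"z":0.002,"ax":0,"ay":0,"az":0,"grip":1},{"x":0,"y":0,"z":0.003,"ax":0,"ay":0,"az":0,"grip":1},{"x":0,"y":0,"z":0.003,"ax":0,"ay":0,"az":0,"grip":1}]}}

```text
time: 6.95
tool_pos: [0.5054, 0.0235, 0.1081]
tcp_rot: [0.537, 3.095, -0.0]
wrist_force: [-0.5, -0.5, -2.1]
width: 0.287
grip_force: 79.9
```

Request:
{"fn": "step_arm", "kwargs": {"series": [{"x":0,"y":0,"z":0.002,"ax":0,"ay":0,"az":0,"grip":1},{"x":0,"y":0,"z":0.003,"ax":0,"ay":0,"az":0,"grip":1},{"x":0,"y":0,"z":0.003,"ax":0,"ay":0,"az":0,"grip":1}]}}

```text
time: 7.25
tool_pos: [0.5054, 0.0235, 0.1081]
tcp_rot: [-0.537, -3.095, 0.0]
wrist_force: [-5.2, -0.3, 7.7]
width: 0.285
grip_force: 80.4
```

Seated: the force rose to about 8 N. Release and retreat.

Request:
{"fn": "step_arm", "kwargs": {"series": [{"x":0,"y":0,"z":0,"ax":0,"ay":0,"az":0,"grip":-1},{"x":0,"y":0,"z":0,"ax":0,"ay":0,"az":0,"grip":-1},{"x":0,"y":0,"z":0,"ax":0,"ay":0,"az":0,"grip":-1},{"x":0,"y":0,"z":0,"ax":0,"ay":0,"az":0,"grip":-1},{"x":0,"y":0,"z":0,"ax":0,"ay":0,"az":0,"grip":-1},{"x":0,"y":0,"z":0,"ax":0,"ay":0,"az":0,"grip":-1},{"x":0,"y":0,"z":-0.06,"ax":0,"ay":0,"az":0,"grip":-1},{"x":0,"y":0,"z":-0.14,"ax":0,"ay":0,"az":0,"grip":-1},{"x":0,"y":0,"z":-0.24,"ax":0,"ay":0,"az":0,"grip":-1},{"x":0,"y":0,"z":-0.3,"ax":0,"ay":0,"az":0,"grip":-1},{"x":0,"y":0,"z":-0.3,"ax":0,"ay":0,"az":0,"grip":-1}]}}

```text
time: 8.35
tool_pos: [0.509, 0.0235, 0.263]
tcp_rot: [0.535, 3.084, 0.003]
wrist_force: [0.9, 0.6, 0.3]
width: 1.003
grip_force: 0.0
```

```bash
python3 -c "
from h import *
c=grab('side'); t=grab('wrist')
a=cv2.resize(c['bgr'][150:340,230:410],(400,422),interpolation=cv2.INTER_CUBIC)
b=cv2.resize(t['bgr'],(400,300)); o=np.zeros((422,800,3),np.uint8); o[:,:400]=a;o[:300,400:]=b
cv2.imwrite('pics/s5.png',o)
shift([])"
```

```text
t 8.45 pos [0.5058 0.0236 0.2574] F [-0.3 -0.4 -0.9] w 1.001 g 0.0
toolaxes [[-0.941, 0.337, 0.002], [0.337, 0.941, -0.0], [-0.002, 0.001, -1.0]] tilt deg [ 0.04  0.11 -0.  ]
```

View pics/s5.png

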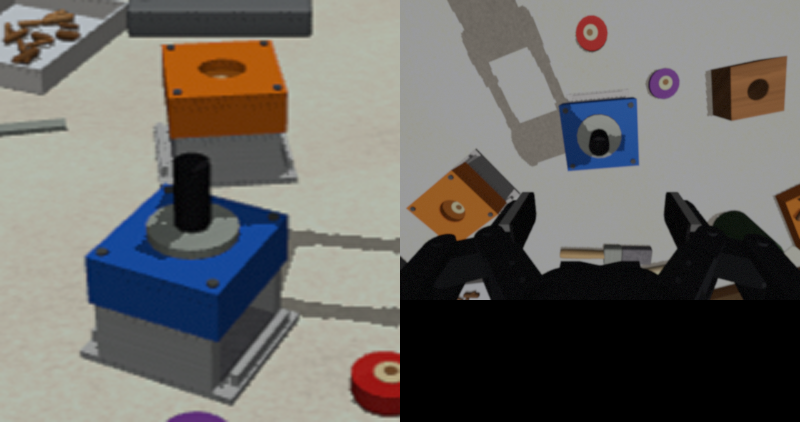

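The pusher stands upright with its collar flat on the blue mould (190,235 left; 600,140 right), and the orange mount is still in place at (455,210). I couldn't see the mount itself, which is hidden under the mould. But the rod foot went 37 mm past where the mount's top face was, and the load fell back to the pusher's weight, so it should be out. The gripper is clear.

```bash
python3 -c "
from h import *
print(bot.finish_job())"
```

```text
the job is handed in; nothing more can be done
None
```

I handed the job in at about 8.5 s: the pusher stands let go in the blue mould with its collar down on top, and the orange mount was not touched; I infer from the rod's depth and the drop in force that the blue mount fell, but never saw it lying flat on the felt.

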